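# Press three re-glued book spines against the fence

### The job

Three small books with freshly glued spines lie loose on the mending board. Nudge them into one straight row with every spine flush along the fence, the wooden press bar closed up flat behind them, and finish while holding the bar: keep it pushed firmly both towards the fence, so that the row stays squeezed between bar and fence, and down onto the board. The program ends with this push still on; leave the glue bottle, the brush and the yellow bin where they are.

Things in the scene. Friction and masses are not known exactly. Their poses are not given: they have to be found in the camera images.
- fence_foot (a point): middle of the foot of the dark fence's working face, at the top of the fixed plywood board (340 x 460 mm, top 18 mm above the bench; place and turn vary). Axes: x = level, square into the fence, away from the robot, y = along the fence, z up. Fence 420 mm long (y -210 to 210), 45 mm high above the board, 22 mm thick; its face is 145 mm from the board's middle.
- bar_corner (a point): loose brown wooden angle bar (L section), 320 mm long, 0.4 kg, between robot and books. Point: middle of its inner corner, 10 mm above its underside. x = towards the books, y = along the bar, z up. Upright: x 0 to 14 mm, top 35 mm above the point; its far face pushes the books. Foot: x 0 to -60 mm, 10 mm thick, black line at its middle. Starts within 0.15 rad of parallel to the fence.
- red_book_mid (a point): centre of the small red hardback, lying flat: 65 mm (its x) by 85 mm (its y, along the spine) by 22 mm high, 0.09 kg. Spine: the face at x = +32.5 mm, towards the fence. Starts 12 to 50 mm short of the fence, a little askew. The three books lie side by side with small gaps and need no sideways shifting.
- blue_book_mid (a point): centre of the blue book, same size and axes as the red one
- green_book_mid (a point): centre of the green book, same size and axes as the red one
- glue: bystander: white glue bottle with orange cap, 48 mm diameter, 110 mm high, origin at the centre of its underside
- bin: bystander: open yellow bin 100 x 140 x 60 mm, origin at the centre of its underside
- brush: bystander: glue brush lying on the bench, about 200 mm long
There are look-alikes about, which are no part of the job. There is more than one size of the part that bears red_book_mid; the job needs the largest. What is shaped like the part that bears blue_book_mid but purple is not meant.

How it is judged (in metres and radians):
At the end, for the whole second after the job is handed in: Books flat, spines within 3 mm and 0.06 rad of the fence, pressing it with over 4 N in all; bar still, upright, within 0.03 rad of parallel and 4 mm of closing the row, on the board with over 6 N (weight included), touched by the robot with over 3 N (x of each of red_book_mid, blue_book_mid, green_book_mid in the frame of fence_foot above -0.0355 m and angle between the x axis of each of red_book_mid, blue_book_mid, green_book_mid and the x axis of fence_foot, either way round below 0.06 rad and z of each of red_book_mid, blue_book_mid, green_book_mid in the frame of fence_foot below 0.014 m and angle between each of red_book_mid, blue_book_mid, green_book_mid's own z axis and vertical below 0.06 rad and y of red_book_mid in the frame of fence_foot between -0.17 and 0.17 m and y of blue_book_mid in the frame of fence_foot between -0.17 and 0.17 m and y of green_book_mid in the frame of fence_foot between -0.17 and 0.17 m and x of bar_corner in the frame of fence_foot above -0.083 m and angle between the y axis of bar_corner and the y axis of fence_foot, either way round below 0.03 rad and z of bar_corner in the frame of fence_foot below 0.013 m and angle between bar_corner's own z axis and vertical below 0.05 rad and contact force between fence and anything else above 4 N and contact force between bar and board above 6 N and (contact force between bar and the fingers above 3 N or contact force between bar and the arm above 3 N) and linear speed of bar below 0.01 m/s); the arm keeps its last pose, push and grip.
It fails at once if the glue bottle is moved by more than 20 mm (distance of glue from where it was at the start of the episode above 0.02 m).
It fails at once if the yellow bin is moved by more than 20 mm (distance of bin from where it was at the start of the episode above 0.02 m).
It fails at once if the brush is moved by more than 20 mm (distance of brush from where it was at the start of the episode above 0.02 m).
It also fails if it takes over 38 s, if anything falls off the work surface, if the arm or the gripper's body presses on something with over 40 N, if the wrist force passes 120 N, or if a joint passes its speed limit or range.

### The arm

A 7-joint arm with a two-finger parallel gripper is mounted at the origin on the work surface. World frame = base frame: x ahead of the robot, y to its left, z up, the work surface at z = 0. Lengths are in mm, angles in rad, forces in N, time in s.
With the tool pointing down it reaches from about 400 to 850 mm from the base axis. Payload 4.5 kg.
Tool frame: the origin (TCP) lies at the centre of the arm's flange, where the gripper is bolted on; the fingertips stand 166 mm ahead of it and the grasp point (between the pads) lies 147 mm ahead of it; z points along the fingers, y is the line along which they close (so a half turn about z gives the same grasp; the last joint's range is limited). The gripper opens to 88 mm and grips with 3 to 60 N. Pads are 18 mm wide; open, the fingers measure 123 mm over their backs; the gripper's body (75 mm by 187 mm) begins 45 mm behind the grasp point.
Start: joints at [1.281, 0.689, -0.195, 1.565, 0.157, 0.902, -0.215], TCP at [198.881, -592.524, 404.743] pointing down, gripper open.
Joint ranges: [-3.01, 3.01], [-0.46, 2.08], [-1.47, 1.51], [0.13, 2.56], [-1, 4.14], [0.04, 2.09], [-2.66, 2.66]. Speed limits (rad/s): [2.57, 2.57, 3.14, 3.14, 3.14, 3.14, 3.14].

### API

Orientations are given as a unit quaternion [w, x, y, z].
In Python, from plant import robot gives the robot as it stands.
- The arm moves only by the tool send_rows, never from a script. Its argument "increments" is a list of rows, each a list of 3 entries, a list of its own where there are three numbers: the opening, from -1 (shut) to 1 (fully open), then the shift along the tool's x, y, z in mm, then the turn, a rotation vector about the tool's x, y, z in degrees. In form: [[fingers, [dx, dy, dz], [rx, ry, rz]], ...]. A call has exactly 8 rows; each row shifts and turns the commanded pose from where the row before left it, along the tool's axes as they then stand; what a row does not reach is not made up. A row lasts 1/10 s, in which the tool goes at most 50 mm and 8.59 degrees, less where a joint would pass 70% of its speed; a pose out of reach is approached as far as the arm can. A call with a gripper value outside its range is refused whole. The fingers move at their own pace and stop on an object; the grip force is fixed at half the most. Time passes only in rows, so rows that do not move let the fingers close, or fill a call up. It gives the time, the measured TCP pose, the force, the opening and the grip force at its end, in the units of the state.
- robot.state(): the state, without advancing time (a new reading comes with each control period).
- robot.camera(name): name is "scene" or "top"; returns (picture, depth): 400x640x3 uint8, blue, green, red; 400x640 float32, mm along the optical axis (not along the pixel's ray), 0 where there is no reading.
- robot.camera_info(name): a dict with "mtx" (3x3 intrinsics, pixels), "rvec" (rotation vector, rad) and "tvec" (3), from world to camera coordinates, as OpenCV has them. Camera axes: x right, y down, z forward; pixel columns grow to the right and rows downward; lengths in mm; the calibration is good to about 2 mm. A picture is of the moment at which its call begins. camera_info takes no time and is no camera call.
- robot.sign_off(): hands the job in; it is judged then, once.
The state is a dict: "clock": time; "joints": joint angles; "dq": joint speeds; "joint_torque": joint torques, N m; "tool_pos": TCP position; "tool_rot": TCP orientation; "ft_force": force on the tool from outside, world axes, zero at the start; "torque": the same for the moment, N m; "finger_gap": finger opening in mm; "grip_force": force on a finger pad.
Only numpy, scipy, OpenCV 4.12 (cv2) and the standard library are available. Lean on these libraries where they do the work, as an engineer would, in place of code of your own. Each camera call takes 0.05 s, during which the arm holds its last target. There are 200 camera calls.

## Working session

There is one attempt and no reset: what is moved stays moved. The work goes in short steps, Python scripts to look and compute and a tool call to move; the robot and the scene stay as the last step left them, time stands still between calls to the robot, and variables do not carry over. Pictures are saved under pics/ and viewed, at most 10 in all, crops included, and the job is handed in when it is done.

Besides the shell and the picture viewer there is one more tool, called after ">>>" by a JSON object that holds its "name" and its "arguments". send_rows: Moves the arm, as the interface text tells. Its arguments: {"type":"object","properties":{"increments":{"type":"array"}},"required":["increments"]}

```bash
ls; mkdir -p pics; python3 - <<'E'
from plant import robot
import cv2,numpy as np
for n in ("scene","top"):
    p,d=robot.camera(n); cv2.imwrite(f"pics/{n}0.png",p); np.save(f"pics/{n}0.npy",d)
    print(n,robot.camera_info(n))
print(robot.state())
E
```

```text
pics
scene {'mtx': array([[374.44914454,   0.        , 317.55686063],
       [  0.        , 374.44914454, 205.9929153 ],
       [  0.        ,   0.        ,   1.        ]]), 'rvec': array([ 1.80160039,  1.70719978, -0.72814313]), 'tvec': array([  -2.28242626, -381.35515335, 1567.97761106])}
top {'mtx': array([[372.77109201,   0.        , 320.5236932 ],
       [  0.        , 372.77109201, 204.50029884],
       [  0.        ,   0.        ,   1.        ]]), 'rvec': array([ 2.04844956, -2.18365479,  0.21610553]), 'tvec': array([  36.29302274,  586.89330903, 1228.31824773])}
{'clock': 0.1, 'joints': array([ 1.28081713,  0.68988845, -0.19456692,  1.56623984,  0.15730342,
        0.90251612, -0.21507752]), 'dq': array([-0.00077645, -0.00240982, -0.00083592, -0.00222139, -0.00090308,
       -0.00195565,  0.00032761]), 'joint_torque': array([-3.23010761e-03, -5.28499174e+01, -1.27120011e+00, -1.53836578e+01,
       -5.24451735e-02,  2.02137933e-03,  5.29913359e-05]), 'tool_pos': array([ 198.7458794 , -592.24227736,  403.99852955]), 'tool_rot': array([-8.08586992e-04,  9.86913088e-01,  1.61250954e-01, -1.81599162e-04]), 'ft_force': array([-0.45602454, -0.12301732, -0.33528225]), 'torque': array([ 0.01426019,  0.01616099, -0.02781416]), 'grip_force': 0.0, 'finger_gap': 88.08461834751229}
```

View pics/top0.png

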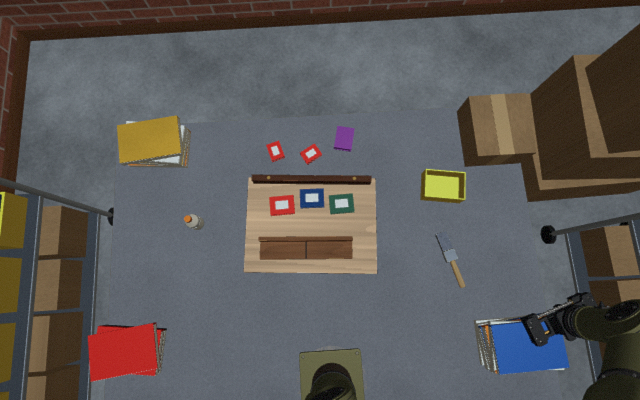

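View pics/scene0.png

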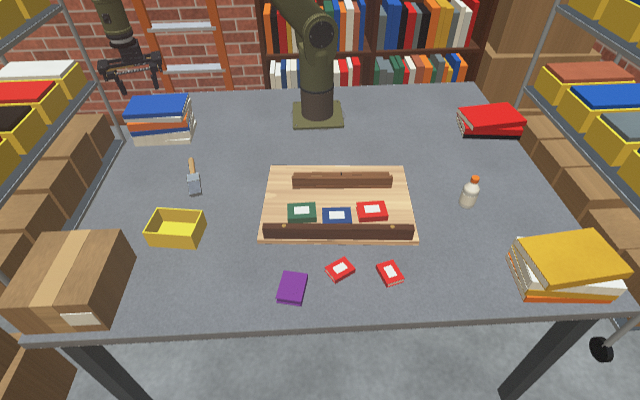

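The top view shows the fence near row 180, with the books at (282,205) red, (312,198) blue and (341,203) green. The bar is at rows 237–259 with its black line at column 306. The look-alikes lie behind the fence. The scene view agrees. Next I'll measure from depth and colour.

```bash
cat > h.py <<'E'
import cv2,numpy as np
from plant import robot
def cloud(p,d,n):
    i=robot.camera_info(n);K=i["mtx"];R=cv2.Rodrigues(i["rvec"])[0];t=i["tvec"]
    v,u=np.mgrid[:400,:640]
    c=np.stack([(u-K[0,2])/K[0,0]*d,(v-K[1,2])/K[1,1]*d,d],-1)
    w=(c-t)@R   # R^T (c-t)
    w[d==0]=np.nan
    return w
def rect(P):
    (c,s,a)=cv2.minAreaRect(P[:,:2].astype(np.float32))
    b=cv2.boxPoints((c,s,a)); e=b[1]-b[0]; f=b[2]-b[1]
    l,sh=(e,f) if np.hypot(*e)>np.hypot(*f) else (f,e)
    ang=(np.arctan2(l[1],l[0])-np.pi/2+np.pi/2)%np.pi-np.pi/2  # yaw of long axis relative to y
    return np.round(c,1),round(float(np.hypot(*l)),1),round(float(np.hypot(*sh)),1),round(float(ang),4),round(float(np.median(P[:,2])),1)
def big(m):
    n,l,s,_=cv2.connectedComponentsWithStats(m.astype(np.uint8)); 
    return l==1+np.argmax(s[1:,4])
def measure(p,d,n="top"):
    w=cloud(p,d,n); x,y,z=w[...,0],w[...,1],w[...,2]
    hsv=cv2.cvtColor(p,cv2.COLOR_BGR2HSV); H,S,V=[hsv[...,k].astype(int) for k in range(3)]
    v=np.zeros((400,640),bool)
    if n=="top": v[165:285,235:390]=1
    else: v[160:250,250:425]=1
    for nm,m in dict(red=((H<6)|(H>174))&(S>170)&(V>90),blue=(abs(H-110)<12)&(S>120),green=(abs(H-75)<18)&(S>90)).items():
        m=cv2.morphologyEx((m&v).astype(np.uint8),cv2.MORPH_CLOSE,np.ones((3,3)))
        m=big(m)&(z>33)&(z<48); print(nm,m.sum(),rect(w[m]))
    hi=v&(z>55)&(z<72)
    k,l,s,_=cv2.connectedComponentsWithStats(hi.astype(np.uint8))
    for j in range(1,k):
        if s[j,4]>60: print("high",s[j,4],rect(w[l==j]))
    return w,hsv,v
E
python3 - <<'E'
from h import *
for n in("top","scene"):
    p=cv2.imread(f"pics/{n}0.png");d=np.load(f"pics/{n}0.npy")
    w,hsv,v=measure(p,d,n)
    z=w[...,2]
    b=v&(z>10)&(z<23); print("board",rect(w[b&(hsv[...,2]>0)]))
    m=big(v&(z>24.5)&(z<32)&(hsv[...,2]<130)); print("foot",m.sum(),rect(w[m]))
    i=robot.camera_info(n);print("cam",-cv2.Rodrigues(i["rvec"])[0].T@i["tvec"])
p=cv2.imread("pics/top0.png")[160:285,235:390];cv2.imwrite("pics/c.png",cv2.resize(p,None,fx=4.5,fy=4.5,interpolation=cv2.INTER_CUBIC))
E
```

```text
red 285 (array([600.9, 135.3]), 83.8, 64.0, 0.0353, 38.9)
blue 270 (array([619.3,  28.7]), 81.1, 63.1, -0.0394, 39.1)
green 252 (array([591.9, -73.7]), 80.1, 62.4, 0.0361, 38.9)
high 759 (array([685.1,  25.2]), 419.0, 23.9, -0.0742, 62.0)
high 419 (array([475.1,  58.5]), 318.6, 14.5, -0.0618, 61.9)
board (array([530.1,  38. ]), 461.0, 340.2, -0.0745, 17.0)
foot 1296 (array([439.5,  60.6]), 316.0, 59.0, -0.0634, 27.5)
cam [ 331.70202116   10.58558799 1320.75295642]
red 301 (array([604.2, 134.1]), 84.5, 64.7, 0.0637, 41.0)
blue 268 (array([623.8,  29.6]), 80.7, 63.4, -0.0577, 41.1)
green 19 (array([571.2, -74.3]), 28.1, 14.2, -0.1933, 41.0)
high 488 (array([477.1,  57.6]), 317.3, 20.6, -0.0525, 62.8)
high 1202 (array([686.6,  25.7]), 419.3, 27.6, -0.0756, 63.4)
board (array([530.9,  37.2]), 460.6, 346.4, -0.0753, 19.1)
foot 253 (array([696.9,  26.4]), 416.2, 7.2, -0.0734, 28.2)
cam [1381.90763184  -51.065926    831.69364522]
```

View pics/c.png

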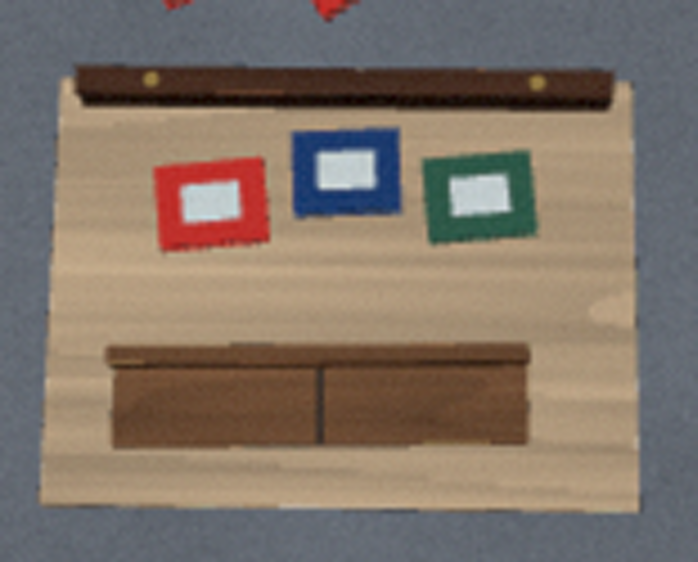

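The crop confirms the layout: fence on top, three books in the middle, the bar at the bottom with its line at crop (320,405).

In world coordinates, fence_foot is at about (674.7, 26.5) with yaw −0.0745. The bar's yaw is about −0.063, and its upright's near face is at fence x ≈ −208. Book and bar sizes match the given ones.

I'll push with open fingers spread along the bar, with the tips on the foot and against the upright. The first move turns the tool and travels towards the bar.

>>> {"name": "send_rows", "arguments": {"increments": [[1,[0,0,0],[0,0,7.6]],[1,[0,0,0],[0,0,7.6]],[1,[0,0,0],[0,0,7.6]],[1,[25,-35,0],[0,0,0]],[1,[25,-35,0],[0,0,0]],[1,[25,-35,0],[0,0,0]],[1,[25,-35,0],[0,0,0]],[1,[25,-35,0],[0,0,0]]]}}

```text
clock: 0.9
tool_pos: [337.3, -425.7, 404.5]
tool_rot: [-0.0, 0.999, -0.037, -0.0]
ft_force: [0.5, 0.0, 0.3]
finger_gap: 88.0
grip_force: 0.0
```

>>> {"name": "send_rows", "arguments": {"increments": [[1,[15,-45,0],[0,0,0]],[1,[15,-45,0],[0,0,0]],[1,[15,-45,0],[0,0,0]],[1,[15,-45,0],[0,0,0]],[1,[15,-45,0],[0,0,0]],[1,[0,-45,0],[0,0,0]],[1,[0,-45,0],[0,0,0]],[1,[0,-45,0],[0,0,0]]]}}

```text
clock: 1.7
tool_pos: [437.8, -72.0, 404.6]
tool_rot: [-0.0, 0.999, -0.037, -0.0]
ft_force: [0.7, -0.3, 0.7]
finger_gap: 88.3
grip_force: 0.0
```

```bash
cat >> h.py <<'E'
def where(gx=None,gy=None,gyaw=-0.0745):
    s=robot.state(); q=s["tool_rot"]
    from scipy.spatial.transform import Rotation as Ro
    M=Ro.from_quat(np.r_[q[1:],q[0]]).as_matrix()
    th=-0.0745; f=np.array([np.cos(th),np.sin(th)]); yv=np.array([-f[1],f[0]])
    r=s["tool_pos"][:2]-np.array([674.7,26.5])
    print("t",round(s["clock"],2),"fence xy",np.round([r@f,r@yv],1),"tipz",round(s["tool_pos"][2]-166,1),
     "yaw",round(float(np.arctan2(M[1,0],M[0,0])),4),"toolz",np.round(M[:,2],3),"F",np.round(s["ft_force"],1),"T",np.round(s["torque"],2),"gap",round(s["finger_gap"],1))
E
python3 -c "
from h import *
where()"
```

```text
t 1.7 fence xy [-228.9 -115.8] tipz 238.6 yaw -0.0741 toolz [-0.  0. -1.] F [ 0.7 -0.3  0.7] T [ 0.07 -0.1   0.02] gap 88.3
```

>>> {"name": "send_rows", "arguments": {"increments": [[1,[0,-40,0],[0,0,0]],[1,[0,-40,0],[0,0,0]],[1,[0,-40,40],[0,0,0]],[1,[0,0,45],[0,0,0]],[1,[0,0,45],[0,0,0]],[1,[0,0,40],[0,0,0]],[1,[0,0,15],[0,0,0]],[1,[0,0,0],[0,0,0]]]}}

```text
clock: 2.5
tool_pos: [445.8, 41.3, 222.2]
tool_rot: [0.0, 0.999, -0.037, -0.002]
ft_force: [0.1, 0.9, -0.7]
finger_gap: 87.9
grip_force: 0.0
```

```bash
python3 -c "
from h import *
where()
p,d=robot.camera('scene');cv2.imwrite('pics/s1.png',cv2.resize(p[120:260,230:440],None,fx=3.5,fy=3.5))"
```

```text
t 2.5 fence xy [-229.3   -2.3] tipz 56.2 yaw -0.0737 toolz [-0.005 -0.001 -1.   ] F [ 0.1  0.9 -0.7] T [-0.04  0.01  0.  ] gap 87.9
```

View pics/s1.png

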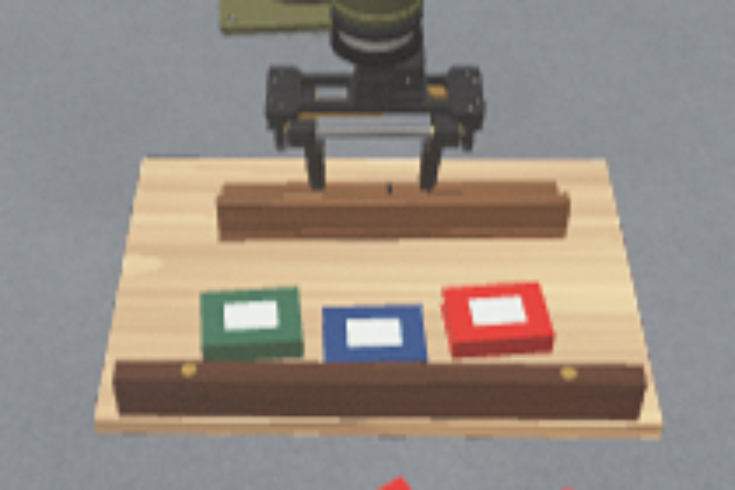

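The fingers (crop (315,180) and (430,180)) are behind the upright and straddle the middle line at (390,188). Next I'll go down to the foot.

>>> {"name": "send_rows", "arguments": {"increments": [[1,[0,-4,6],[0,0,0]],[1,[0,-4,6],[0,0,0]],[1,[0,0,6],[0,0,0]],[1,[0,0,3],[0,0,0]],[1,[0,0,2],[0,0,0]],[1,[0,0,2],[0,0,0]],[1,[0,0,0],[0,0,0]],[1,[0,0,0],[0,0,0]]]}}

```text
clock: 3.35
tool_pos: [448.6, 49.3, 200.4]
tool_rot: [0.0, 0.999, -0.037, -0.001]
ft_force: [0.6, 0.1, 0.2]
finger_gap: 88.0
grip_force: 0.0
```

```bash
python3 -c "
from h import *
where()"
```

```text
t 3.35 fence xy [-227.2    5.9] tipz 34.4 yaw -0.0743 toolz [-0.002 -0.    -1.   ] F [0.6 0.1 0.2] T [0.04 0.06 0.02] gap 88.0
```

>>> {"name": "send_rows", "arguments": {"increments": [[1,[0,0,2],[0,0,0]],[1,[0,0,1],[0,0,0]],[1,[0,0,1],[0,0,0]],[1,[0,0,1],[0,0,0]],[1,[0,0,0.5],[0,0,0]],[1,[0,0,0.5],[0,0,0]],[1,[0,0,0],[0,0,0]],[1,[0,0,0],[0,0,0]]]}}

```text
clock: 4.15
tool_pos: [450.3, 49.5, 195.4]
tool_rot: [0.0, 0.999, -0.037, -0.002]
ft_force: [-0.4, -0.4, 0.8]
finger_gap: 88.1
grip_force: 0.0
```

```bash
python3 -c "
from h import *
where()"
```

```text
t 4.15 fence xy [-225.5    6.3] tipz 29.4 yaw -0.074 toolz [-0.005 -0.001 -1.   ] F [-0.4 -0.4  0.8] T [ 0.02 -0.02  0.04] gap 88.1
```

Still free at 29.4. Next I'll go forward to touch the upright, with the last rows going down a little.

>>> {"name": "send_rows", "arguments": {"increments": [[1,[0,0,1],[0,0,0]],[1,[0,0,1],[0,0,0]],[1,[2,0,0.5],[0,0,0]],[1,[2,0,0],[0,0,0]],[1,[2,0,0],[0,0,0]],[1,[2,0,0],[0,0,0]],[1,[1,0,0],[0,0,0]],[1,[0,0,0],[0,0,0]]]}}

```text
clock: 4.95
tool_pos: [453.0, 49.6, 194.4]
tool_rot: [0.001, 0.999, -0.034, -0.008]
ft_force: [-15.2, 2.6, 31.0]
finger_gap: 88.2
grip_force: 15.2
```

```bash
python3 -c "
from h import *
where()"
```

```text
t 4.95 fence xy [-222.8    6.6] tipz 28.4 yaw -0.0676 toolz [-0.017 -0.002 -1.   ] F [-15.2   2.6  31. ] T [1.87 3.27 0.7 ] gap 88.2
```

Foot contact found: 31 N down at 28.4 mm. I'll ease off and slide forward.

>>> {"name": "send_rows", "arguments": {"increments": [[1,[0,0,-1],[0,0,0]],[1,[0,0,-0.5],[0,0,0]],[1,[2,0,0],[0,0,0]],[1,[2,0,0],[0,0,0]],[1,[2,0,0],[0,0,0]],[1,[2,0,0],[0,0,0]],[1,[0,0,0],[0,0,0]],[1,[0,0,0],[0,0,0]]]}}

```text
clock: 5.75
tool_pos: [465.8, 48.3, 194.5]
tool_rot: [0.001, 0.999, -0.037, -0.004]
ft_force: [-6.3, 0.8, 9.6]
finger_gap: 88.3
grip_force: 6.2
```

```bash
python3 -c "
from h import *
where()"
```

```text
t 5.75 fence xy [-209.9    6.2] tipz 28.5 yaw -0.073 toolz [-0.008 -0.001 -1.   ] F [-6.3  0.8  9.6] T [0.64 1.04 0.21] gap 88.3
```

>>> {"name": "send_rows", "arguments": {"increments": [[1,[4,0,0],[0,0,0]],[1,[6,0,0],[0,0,0]],[1,[7,0,0],[0,0,0]],[1,[7,0,0],[0,0,0]],[1,[7,0,0],[0,0,0]],[1,[7,0,0],[0,0,0]],[1,[5,0,0],[0,0,0]],[1,[2,0,0],[0,0,0]]]}}

```text
clock: 6.55
tool_pos: [510.5, 44.9, 194.5]
tool_rot: [0.001, 0.999, -0.037, -0.004]
ft_force: [-9.6, 0.6, 15.8]
finger_gap: 88.1
grip_force: 9.2
```

```bash
python3 -c "
from h import *
where()
p,d=robot.camera('scene');cv2.imwrite('pics/s2.png',cv2.resize(p[120:260,230:440],None,fx=3.5,fy=3.5));measure(p,d,'scene')"
```

```text
t 6.55 fence xy [-165.1    6.2] tipz 28.5 yaw -0.0737 toolz [-0.009 -0.001 -1.   ] F [-9.6  0.6 15.8] T [0.79 1.69 0.16] gap 88.1
red 306 (array([604.2, 133.9]), 84.0, 65.4, 0.0426, 40.8)
blue 270 (array([622. ,  28.3]), 82.3, 63.6, -0.0279, 41.1)
green 28 (array([572.1, -60.8]), 51.4, 11.5, -0.0277, 40.4)
high 540 (array([525.7,  53. ]), 319.4, 25.0, -0.0708, 62.9)
high 1189 (array([686.9,  25.8]), 419.1, 27.1, -0.0733, 63.5)
```

View pics/s2.png

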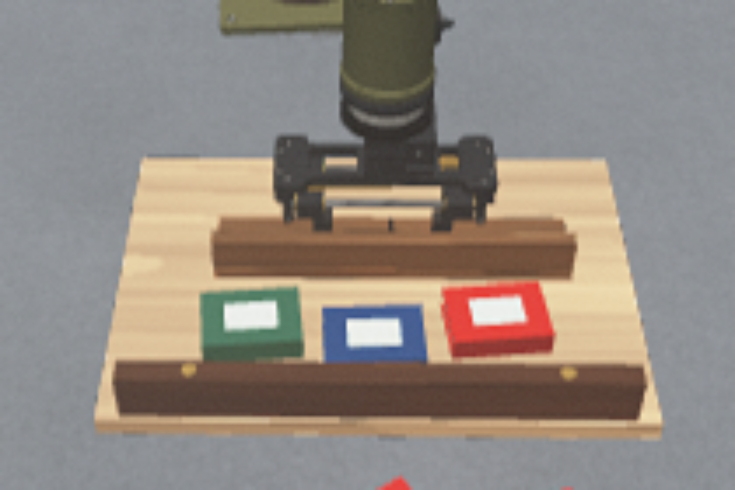

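The bar (crop row 225–275) has moved forward evenly and is now parallel, about 10 mm short of red and green. I'll keep going.

>>> {"name": "send_rows", "arguments": {"increments": [[1,[5,0,0],[0,0,0]],[1,[6,0,0],[0,0,0]],[1,[7,0,0],[0,0,0]],[1,[7,0,0],[0,0,0]],[1,[7,0,0],[0,0,0]],[1,[7,0,0],[0,0,0]],[1,[7,0,0],[0,0,0]],[1,[5,0,0],[0,0,0]]]}}

```text
clock: 7.4
tool_pos: [560.6, 41.6, 194.6]
tool_rot: [0.001, 0.999, -0.037, -0.006]
ft_force: [-11.9, 0.6, 18.7]
finger_gap: 87.8
grip_force: 11.6
```

```bash
python3 -c "
from h import *
where()"
```

```text
t 7.4 fence xy [-114.9    6.6] tipz 28.6 yaw -0.0732 toolz [-0.011 -0.001 -1.   ] F [-11.9   0.6  18.7] T [0.89 2.16 0.2 ] gap 87.8
```

>>> {"name": "send_rows", "arguments": {"increments": [[1,[4,0,0],[0,0,0]],[1,[4,0,0],[0,0,0]],[1,[4,0,0],[0,0,0]],[1,[3,0,0],[0,0,0]],[1,[3,0,0],[0,0,0]],[1,[2,0,0],[0,0,0]],[1,[2,0,0],[0,0,0]],[1,[0,0,0],[0,0,0]]]}}

```text
clock: 8.2
tool_pos: [582.3, 40.2, 194.6]
tool_rot: [0.001, 0.999, -0.037, -0.006]
ft_force: [-11.3, 0.7, 17.5]
finger_gap: 88.0
grip_force: 11.2
```

```bash
python3 -c "
from h import *
where()
p,d=robot.camera('scene');cv2.imwrite('pics/s3.png',cv2.resize(p[120:260,230:440],None,fx=3.5,fy=3.5));measure(p,d,'scene')"
```

```text
t 8.2 fence xy [-93.2   6.8] tipz 28.6 yaw -0.0733 toolz [-0.012 -0.001 -1.   ] F [-11.3   0.7  17.5] T [0.78 2.05 0.17] gap 88.0
red 213 (array([635.2, 131.3]), 82.9, 49.1, -0.086, 41.0)
blue 171 (array([630.1,  27.8]), 83.1, 46.3, -0.0113, 40.8)
green 10 (array([626. , -37.3]), 36.8, 0.2, 1.5269, 41.6)
high 619 (array([597.,  49.]), 317.2, 28.4, -0.0805, 63.4)
high 1198 (array([686.7,  25.3]), 419.3, 27.1, -0.071, 63.5)
```

View pics/s3.png

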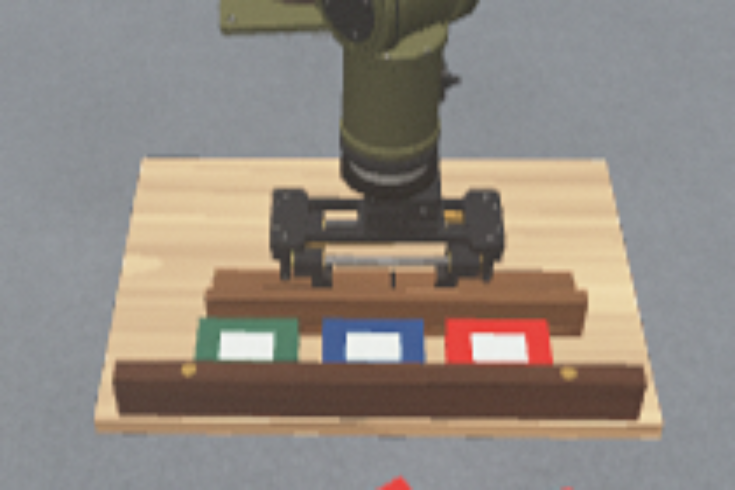

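All three books are now square against the bar and a few mm from the fence. Next I'll close up.

>>> {"name": "send_rows", "arguments": {"increments": [[1,[2,0,0],[0,0,0]],[1,[2,0,0],[0,0,0]],[1,[1,0,0],[0,0,0]],[1,[1,0,0],[0,0,0]],[1,[1,0,0],[0,0,0]],[1,[1,0,0],[0,0,0]],[1,[0,0,0],[0,0,0]],[1,[0,0,0],[0,0,0]]]}}

```text
clock: 9.05
tool_pos: [588.4, 39.9, 194.7]
tool_rot: [0.001, 0.999, -0.037, -0.008]
ft_force: [-18.1, 0.2, 24.2]
finger_gap: 88.3
grip_force: 16.4
```

```bash
python3 -c "
from h import *
where()"
```

```text
t 9.05 fence xy [-87.1   6.9] tipz 28.7 yaw -0.0732 toolz [-0.016 -0.001 -1.   ] F [-18.1   0.2  24.2] T [1.22 3.06 0.11] gap 88.3
```

>>> {"name": "send_rows", "arguments": {"increments": [[1,[1,0,0],[0,0,0]],[1,[1,0,0],[0,0,0]],[1,[1,0,0],[0,0,0]],[1,[1,0,0],[0,0,0]],[1,[0,0,0],[0,0,0]],[1,[0,0,0],[0,0,0]],[1,[0,0,0],[0,0,0]],[1,[0,0,0],[0,0,0]]]}}

```text
clock: 9.85
tool_pos: [589.6, 40.0, 194.7]
tool_rot: [0.001, 0.999, -0.037, -0.012]
ft_force: [-25.9, 1.2, 33.2]
finger_gap: 88.5
grip_force: 25.0
```

```bash
python3 -c "
from h import *
where()
p,d=robot.camera('top');cv2.imwrite('pics/t4.png',cv2.resize(p[160:285,235:390],None,fx=4.5,fy=4.5,interpolation=cv2.INTER_CUBIC));measure(p,d,'top')"
```

```text
t 9.85 fence xy [-85.8   7.1] tipz 28.7 yaw -0.0738 toolz [-0.023 -0.002 -1.   ] F [-25.9   1.2  33.2] T [ 1.85  4.58 -0.13] gap 88.5
red 139 (array([654.9, 145.4]), 60.4, 50.4, 1.5345, 38.5)Traceback (most recent call last):
  File "<string>", line 4, in <module>
    p,d=robot.camera('top');cv2.imwrite('pics/t4.png',cv2.resize(p[160:285,235:390],None,fx=4.5,fy=4.5,interpolation=cv2.INTER_CUBIC));measure(p,d,'top')
                                                                                                                                       ~~~~~~~^^^^^^^^^^^
  File "h.py", line 27, in measure
    m=big(m)&(z>33)&(z<48); print(nm,m.sum(),rect(w[m]))
      ~~~^^^
  File "h.py", line 18, in big
    return l==1+np.argmax(s[1:,4])
                ~~~~~~~~~^^^^^^^^^
    return _wrapfunc(a, 'argmax', axis=axis, out=out, **kwds)
    return bound(*args, **kwds)
ValueError: attempt to get argmax of an empty sequence
```

View pics/t4.png

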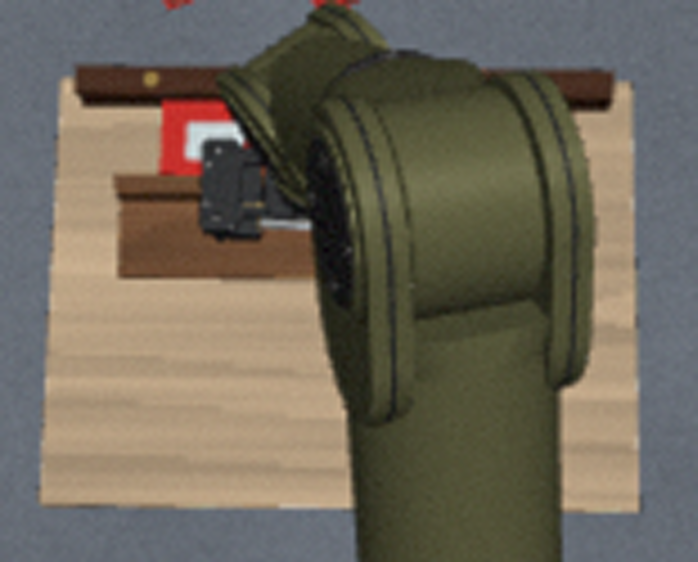

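The top view is mostly covered by the arm. Red (crop (200,135)) overlaps the fence face, and the bar's left end closes up behind it. I'll verify from the scene camera.

```bash
python3 -c "
from h import *
p,d=robot.camera('scene');cv2.imwrite('pics/s5.png',cv2.resize(p[160:250,260:420],None,fx=5,fy=5,interpolation=cv2.INTER_CUBIC))
w,hsv,v=measure(p,d,'scene')
z=w[...,2];x=w[...,0];y=w[...,1]
f=np.array([np.cos(-.0745),np.sin(-.0745)]);r=w[...,:2]-[674.7,26.5];X=r@f;Y=r@np.array([-f[1],f[0]])
m=v&(z>59)&(z<67)&(X<-40)
for a in range(-140,180,40):
  k=m&(abs(Y-a)<20); 
  if k.any(): print(a,k.sum(),np.round(np.percentile(X[k],[2,50,98]),1))
where()
"
```

```text
red 175 (array([639.4, 131.1]), 84.2, 41.4, -0.0418, 41.2)
blue 169 (array([633.8,  26.8]), 82.2, 39.5, -0.0579, 41.1)
green 16 (array([614.3, -76.2]), 38.1, 11.4, -0.1587, 41.3)
high 619 (array([605. ,  47.1]), 318.2, 20.2, -0.0686, 63.2)
high 1194 (array([686.6,  25.4]), 419.5, 28.1, -0.071, 63.4)
-140 37 [-78.3 -67.8 -63. ]
-100 60 [-77.5 -68.7 -62. ]
-60 69 [-78.8 -69.4 -63. ]
-20 64 [-79.  -68.8 -62.7]
20 61 [-79.8 -70.3 -61.9]
60 67 [-79.4 -69.5 -62.5]
100 55 [-78.3 -68.7 -63.6]
140 57 [-77.  -68.3 -62.9]
t 9.95 fence xy [-85.8   7.1] tipz 28.7 yaw -0.0737 toolz [-0.023 -0.002 -1.   ] F [-26.5   1.3  32.8] T [ 1.91  4.57 -0.17] gap 88.4
```

View pics/s5.png

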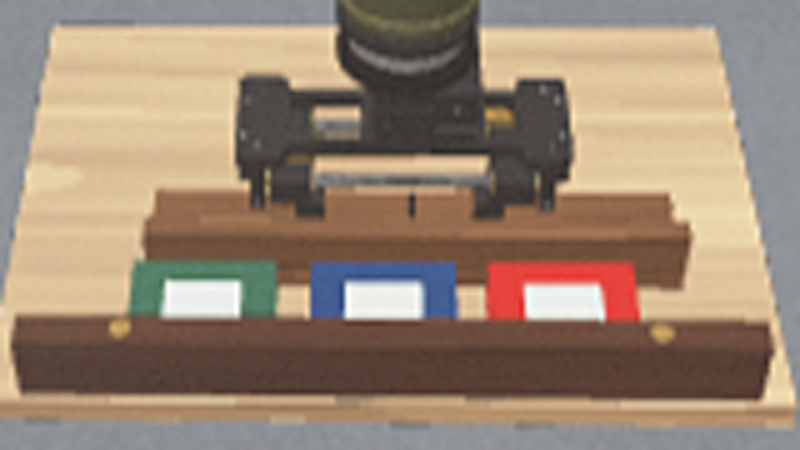

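The bar's upright spans fence x ≈ −78.5 to −63, all books are flush, and the motion is blocked. Part of the 26 N is board friction, so I'll raise the forward push a bit and relieve some of the down force.

>>> {"name": "send_rows", "arguments": {"increments": [[1,[1,0,-0.5],[0,0,0]],[1,[1,0,0],[0,0,0]],[1,[1,0,-0.5],[0,0,0]],[1,[1,0,0],[0,0,0]],[1,[1,0,0],[0,0,0]],[1,[1,0,0],[0,0,0]],[1,[0,0,0],[0,0,0]],[1,[0,0,0],[0,0,0]]]}}

```text
clock: 10.75
tool_pos: [591.5, 40.1, 194.9]
tool_rot: [0.002, 0.999, -0.037, -0.017]
ft_force: [-36.9, 0.7, 38.7]
finger_gap: 88.4
grip_force: 35.6
```

```bash
python3 -c "
from h import *
where()"
```

```text
t 10.75 fence xy [-84.    7.3] tipz 28.9 yaw -0.0738 toolz [-0.035 -0.002 -0.999] F [-36.9   0.7  38.7] T [ 2.84  6.43 -0.34] gap 88.4
```

The forward push is now 37 N, but the tool leans 0.035 rad and so pushes high on the upright. I'll straighten it so the push is lower and the bar stays flat.

>>> {"name": "send_rows", "arguments": {"increments": [[1,[-1,0,0],[0,0.5,0]],[1,[-1,0,0],[0,0.5,0]],[1,[-1,0,0],[0,0.5,0]],[1,[-1,0,0],[0,0.5,0]],[1,[-1,0,0],[0,0.5,0]],[1,[0,0,0],[0,0,0]],[1,[0,0,0],[0,0,0]],[1,[0,0,0],[0,0,0]]]}}

```text
clock: 11.55
tool_pos: [585.3, 40.8, 194.5]
tool_rot: [0.003, 0.999, -0.036, 0.003]
ft_force: [-37.3, 2.6, 41.3]
finger_gap: 88.1
grip_force: 33.3
```

```bash
python3 -c "
from h import *
where()
for _ in range(1):
  p,d=robot.camera('scene');w,hsv,v=measure(p,d,'scene')
z=w[...,2]
f=np.array([np.cos(-.0745),np.sin(-.0745)]);r=w[...,:2]-[674.7,26.5];X=r@f;Y=r@np.array([-f[1],f[0]])
m=v&(z>59)&(z<67)&(X<-40)
for a in range(-120,180,60):
  k=m&(abs(Y-a)<30); k2=k&(X>-77)&(X<-66)
  print(a,np.round(np.percentile(X[k],[2,98]),1),np.polyfit(X[k2],z[k2],1).round(3),z[k2].mean().round(1))
where()"
```

```text
t 11.55 fence xy [-90.3   7.6] tipz 28.5 yaw -0.0723 toolz [ 0.006 -0.006 -1.   ] F [-37.3   2.6  41.3] T [3.42 7.82 0.03] gap 88.1
red 176 (array([640.5, 131. ]), 83.3, 42.1, -0.0934, 41.0)
blue 167 (array([633.1,  27.1]), 82.5, 40.7, -0.0441, 41.0)
green 18 (array([615.1, -81. ]), 41.1, 8.5, -0.0072, 41.4)
high 614 (array([603.8,  47.4]), 318.9, 22.2, -0.0734, 63.1)
high 1202 (array([686.8,  25.9]), 419.2, 28.7, -0.0749, 63.5)
-120 [-77.8 -62.1] [-0.147 53.371] 63.8
-60 [-79.9 -62.9] [-0.078 58.18 ] 63.8
0 [-79.3 -63. ] [-2.5000e-02  6.2168e+01] 63.9
60 [-80.8 -63. ] [-0.18  50.212] 63.0
120 [-78.9 -62.8] [-0.137 53.779] 63.5
t 11.6 fence xy [-90.2   7.5] tipz 28.5 yaw -0.0724 toolz [ 0.006 -0.006 -1.   ] F [-38.4   2.3  41.6] T [ 3.39  7.83 -0.  ] gap 88.4
```

The push is steady at 38 N towards the fence and 41 N down. The tool is upright, the bar flat and parallel, and the row closed, so I'll hand in.

```bash
python3 -c "
from plant import robot
print(robot.sign_off())"
```

```text
the job is handed in; nothing more can be done
None
```

I handed the job in with the three books flush along the fence and the bar closed flat behind them, still pushed at about 38 N towards the fence and 41 N down; the sign-off call returned no verdict.

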